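Clamp a clarinet barrel through the guard window

ROBOT

A 6-joint arm with a two-finger parallel gripper is mounted at the origin on the work surface. World frame = base frame: x ahead of the robot, y to its left, z up, the work surface at z = 0. Lengths are in mm, angles in degrees, forces in N, time in s.
With the tool pointing down it reaches from about 425 to 925 mm from the base axis. Payload 12.5 kg.
Tool frame: the origin (TCP) lies at the very end of the fingers, on their centre line; the grasp point (between the pads) lies behind it (r.grip_point_offset is the z of the grasp point in the tool frame, in mm); z points along the fingers, y is the line along which they close (so a half turn about z gives the same grasp; the last joint's range is limited). The gripper opens to 85 mm and grips with 20 to 120 N. Pads are 22 mm wide; open, the fingers measure 114 mm over their backs; the gripper's body (76 mm by 85 mm) begins 54 mm behind the grasp point. The pads swing forward as they close: fully open they stand 13 mm farther back than shut.
Start: joints at [67.231, 28.126, 89.318, -0, 62.55, -6.05], TCP at [179.781, 598.605, 195.827] pointing down, gripper open.
Joint ranges: [-177.58, 177.58], [-47.91, 125.51], [2.72, 160], [-65.01, 245.01], [3.68, 167.84], [-153.87, 153.87]. Speed limits (degrees/s): [127.2, 127.2, 159.86, 180, 180, 180].

INTERFACE

Orientations are given as [roll, pitch, yaw] about the fixed x, y, z axes, in that order (R = Rz(yaw) Ry(pitch) Rx(roll)).
In Python, from plant import r, vision gives the robot as it stands.
- The arm moves only by the tool apply_moves, never from a script. Its argument "targets" is a list of rows, each an object of numbers: "gripper": the closure, from -1 (fully open) to 1 (shut); "tx", "ty", "tz": the shift along the world's x, y, z each as a share of 0.025 m, from -1 to 1; "spin": the turn about the world's z as a share of 0.08 rad, from -1 to 1. A call has 1 to 8 rows; each row shifts and turns the commanded pose from where the row before left it; what a row does not reach is not made up. A row lasts 1/10 s, in which the tool goes at most 50 mm and 8.59 degrees, less where a joint would pass 70% of its speed; a pose out of reach is approached as far as the arm can. A call with a number of a shift or a turn outside -1 to 1 is refused whole. A call with a gripper value outside its range is refused whole. The fingers move at their own pace and stop on an object; "newtons" is the grip in N (left out, the last holds). Time passes only in rows, so rows that do not move let the fingers close. It gives the time, the measured TCP pose, the force, the opening and the grip force at its end, in the units of the state.
- r.state(): the state, without advancing time (a new reading comes with each control period).
- vision.capture(name): name is "scene" or "side" or "wrist"; returns a dict with "image" (384x512x3 uint8, red, green, blue), "range_z" (384x512 float32, mm along the optical axis (not along the pixel's ray), 0 where there is no reading), "vfov" (degrees; the focal length in pixels is half the picture's height over the tangent of half this angle, whatever the lens; pixels are square), "cx", "cy" (the principal point, pixels), "dist_coeffs" ([k1, k2, p1, p2, k3] as OpenCV has them; the pictures are not rectified), "pose" (4x4, takes a point from camera to world coordinates). Camera axes: x right, y down, z forward; pixel columns grow to the right and rows downward; lengths in mm; the calibration is good to about 2 mm. A picture is of the moment at which its call begins.
- r.sign_off(): hands the job in; it is judged then, once.
The state is a dict: "clock": time; "joints": joint angles; "qvel": joint speeds; "tau": joint torques, N m; "tcp_pos": TCP position; "orientation": TCP orientation; "wrist_force": force on the tool from outside, world axes, zero at the start; "moment": the same for the moment, N m; "finger_gap": finger opening in mm; "gripper_force": force on a finger pad.
Only numpy, scipy, OpenCV 4.12 (cv2) and the standard library are available. Lean on these libraries where they do the work, as an engineer would, in place of code of your own. Each camera call takes 0.05 s, during which the arm holds its last target. There are 200 camera calls.

TASK

Get the clarinet barrel clamped in the bench fixture: push the carriage it stands on all the way in to its stop under the ram, then reach down through the window of the guard and press the lever's pad fully down, where it stays by itself, without ever touching the guard. Only push and press: do not lift the carriage or the barrel on it, reach the lever only through the window, and leave the other things on the bench where they are.

Things in the scene. Friction and masses are not known exactly. Their poses are not given: they have to be found in the camera images.
- press: Grey clamping fixture, bolted down. Origin at bench level; x away from the robot at yaw 0, y to its left, z up. Base plate x -80..80, y -175..215 mm, 14 high. Column and head x -20..67, y -5..63, up to 170 mm high; ram at x 0, y 20. The carriage runs along y at x 0 on the +y side; lever and guard are on the -y side.
- guard: Steel cage round the lever end, not to be touched. Origin at bench level under the middle of its window (press x 0, y -110), axes as the press. Outer 120 (x) by 116 (y) mm, 190 high: a 4 mm top plate (186 to 190 mm above bench) with an open 80 by 80 mm window, four corner posts, thin bars on the x-, x+ and y- sides; the lever comes in on the y+ side.
- window (a point): Centre of the guard's window, at the level of the plate's upper face (190 mm above bench). Axes as the press.
- lever_pad (a point): Centre of the top face of the lever's black pad (36 mm in press x, 40 in y), straight below the window. 175 mm above bench with the lever up, 147 mm when fully down; moves on an arc of 165 mm radius, nearly straight down.
- lever (a joint): Lever angle, rad: 0 fully up, 0.17 fully down at its hard stop. Hinge along press x, 165 mm from the pad towards +y, 152 mm above bench. Needs about 5 N on the pad, stays where it is left, and brings the ram down 12 mm so that its nose enters the barrel's bore; if the carriage is not home the nose hits the barrel's rim.
- carriage: Aluminium carriage, a loose sled (400 g) 56 mm wide (x), 125 long (y), 12 thick, lying on the base plate between two rails 1 mm off each side. Origin at its underside below the spigot; axes as the press. Home when its inner end meets the stop block: origin then at press x 0, y 20; starts 40 to 90 mm further out (press +y). Slides with 3 to 5 N and stays where it is left.
- push_face (a point): Centre of the outer (press +y) face of the upright plate at the outer end of the aluminium carriage: plate 60 mm wide (x), 10 thick (y), from 26 to 70 mm above bench; this point is 48 mm above bench. Push it towards press -y. Axes as the press.
- seat (a point): Foot of the spigot on the carriage on which the barrel stands, 26 mm above bench, 95 mm towards press -y from the push face. Axes as the press.
- barrel: Clarinet barrel, black tube 65 mm high, 33 mm in diameter, bore 16 mm, standing loose on the carriage's spigot (13 mm diameter, 22 high). Origin at the centre of its underside, z up.
- spare_barrel: A bystander: an equal barrel standing on the base plate in front of (press -x) the ram. Origin at its underside.
- bell: A bystander: black clarinet bell, mouth down, 80 mm wide, 106 high, behind the guard. Origin at its underside.
- grease_jar: A bystander: small white jar, 42 mm wide, 38 high, in front of the carriage. Origin at its underside.
- pad_tin: A bystander: flat round metal tin 80 mm wide, 24 high, in front of the guard. Origin at its underside.
- screwdriver: A bystander: screwdriver 170 mm long lying behind the carriage. Origin near its middle, at its underside.
- mallet: A bystander: mallet 240 mm long lying at the right of the bench. Origin near its middle.
- oil_bottle: A bystander: small bottle 36 mm wide, 95 high, at the left of the bench. Origin at its underside.
There are look-alikes about, which are no part of the job. There is more than one size of the carriage; the job needs the middle-sized.

How it is judged (in metres and radians):
On the way, in this order (a step that is already met when the one before it is completed fails the run):
1. the carriage is pushed home to its stop with the lever still up (y of carriage in the frame of press below 0.0235 m and value of joint lever below 0.06 rad), for 0.2 s.
2. the lever is fully down with the carriage home (value of joint lever above 0.155 rad and y of carriage in the frame of press below 0.0235 m), for 0.2 s.
At the end, for the whole second after the job is handed in: Carriage within 3.5 mm of its inner stop, lever down to at least 0.155 of 0.17 rad and staying there, barrel upright on its spigot (within 6 mm sideways, 4 mm in height) and at rest (all of step 2 and horizontal distance between barrel and seat below 0.006 m and z of barrel in the frame of seat below 0.004 m and angle between barrel's own z axis and vertical below 0.1 rad and linear speed of barrel below 0.02 m/s); the robot touches nothing.
It fails at once if the robot touches the guard (contact force between any of the arm, the fingers and guard above 0.3 N).
It fails at once if the lever is touched elsewhere than through the window (contact force between the fingers and lever above 0.3 N and horizontal distance between the grasp point and window above 0.06 m).
It fails at once if the carriage is lifted (more than 8 mm) (z of carriage in the frame of press above 0.022 m).
It fails at once if the barrel is lifted off its seat (more than 10 mm) (z of barrel in the frame of seat above 0.01 m).
It fails at once if another thing is moved by more than 30 mm or lifted (distance of any of spare_barrel, bell, grease_jar, pad_tin, screwdriver, mallet, oil_bottle from where it was at the start of the episode above 0.03 m).
It also fails if it takes over 42 s, if anything falls off the work surface, if the arm or the gripper's body presses on something with over 40 N, if the wrist force passes 120 N, or if a joint passes its speed limit or range.

## Working session

There is one attempt and no reset: what is moved stays moved. The work goes in short steps, Python scripts to look and compute and a tool call to move; the robot and the scene stay as the last step left them, time stands still between calls to the robot, and variables do not carry over. Pictures are saved under pics/ and viewed, at most 10 in all, crops included, and the job is handed in when it is done.

Besides the shell and the picture viewer there is one more tool, called after ">>>" as name(argument=value, ...), one argument or row to a line, values as JSON. apply_moves: Moves the arm, as the interface text tells. Shift numbers are shares of 0.025 m and turn numbers shares of 0.08 rad, none past 1 either way. Its arguments: {"type":"object","properties":{"targets":{"type":"array","items":{"type":"object","properties":{"gripper":{"type":"number"},"tx":{"type":"number"},"ty":{"type":"number"},"tz":{"type":"number"},"spin":{"type":"number"}}}},"newtons":{"type":"number"}},"required":["targets"]}

```bash
ls; mkdir -p pics
cat > h.py <<'E'
import numpy as np, cv2
from plant import r, vision
def cap(n):
    d=vision.capture(n); im=d["image"]; h=im.shape[0]
    f=h/2/np.tan(np.radians(d["vfov"])/2)
    K=np.array([[f,0,d["cx"]],[0,f,d["cy"]],[0,0,1]]); D=np.array(d["dist_coeffs"],float)
    return dict(im=im,z=d["range_z"],K=K,D=D,T=np.array(d["pose"]))
def cloud(c):
    h,w=c["z"].shape; v,u=np.mgrid[:h,:w]
    p=cv2.undistortPoints(np.stack([u,v],-1).reshape(-1,1,2).astype(float),c["K"],c["D"]).reshape(h,w,2)
    P=np.dstack([p*c["z"][...,None],c["z"]])
    W=P@c["T"][:3,:3].T+c["T"][:3,3]; W[c["z"]<=0]=np.nan
    return W
def proj(c,P):
    R=c["T"][:3,:3]; X=(np.atleast_2d(P)-c["T"][:3,3])@R
    return cv2.projectPoints(X.astype(float),np.zeros(3),np.zeros(3),c["K"],c["D"])[0].reshape(-1,2)
def save(c,name,crop=None,s=1):
    im=c["im"] if crop is None else c["im"][crop[1]:crop[3],crop[0]:crop[2]]
    cv2.imwrite("pics/"+name,cv2.resize(im[...,::-1],None,fx=s,fy=s,interpolation=cv2.INTER_CUBIC))
E
python3 - <<'E'
from h import *
import pickle
for n in ["scene","side"]:
    c=cap(n); pickle.dump(c,open(n+".pkl","wb")); save(c,n+"0.png",s=1.5); print(n,c["T"].round(2).tolist())
print(r.state(), r.grip_point_offset)
E
```

```text
pics
scene [[-0.38, 0.71, -0.6, 1193.43], [0.93, 0.28, -0.25, 269.11], [-0.01, -0.65, -0.76, 980.77], [0.0, 0.0, 0.0, 1.0]]
side [[1.0, -0.01, 0.05, 454.55], [-0.05, -0.62, 0.78, -1112.15], [0.02, -0.78, -0.62, 1018.57], [0.0, 0.0, 0.0, 1.0]]
{'clock': 0.1, 'joints': array([ 6.72308658e+01,  2.81609539e+01,  8.93477013e+01,  2.03004925e-03,
        6.25507036e+01, -6.05178782e+00]), 'qvel': array([ 0.00393637, -0.14242222, -0.16123522,  0.07140884,  0.02171249,
        0.08405493]), 'tau': array([ 4.19670017e-03, -6.19450665e+01, -2.62032688e+01, -9.70076371e-05,
        2.84188667e-03, -2.48886573e-05]), 'tcp_pos': array([179.66825777, 598.35879272, 195.27696197]), 'orientation': array([-1.79941162e+02, -8.04855092e-03,  1.63281713e+02]), 'wrist_force': array([-0.32245917, -0.82098561, -0.83015444]), 'moment': array([-0.01761831, -0.00448831,  0.00815049]), 'gripper_force': 0.0, 'finger_gap': 85.75977379743046} -18.700000000000003
```

View pics/scene0.png

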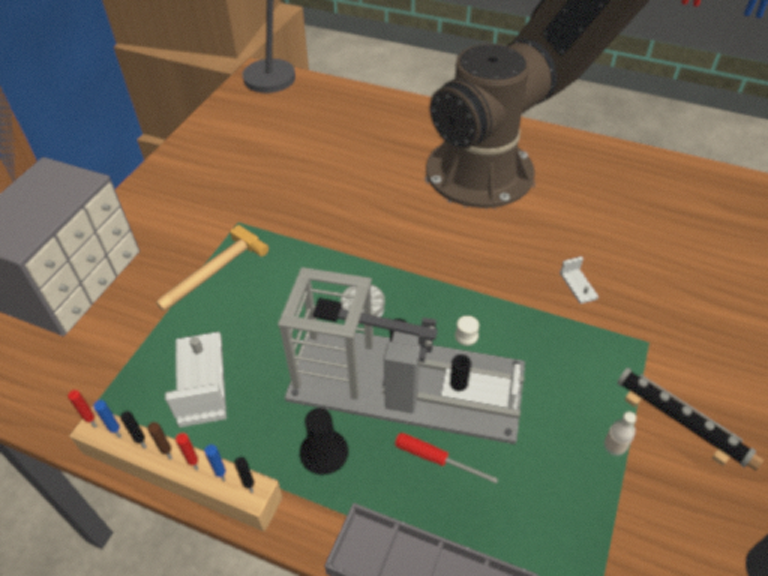

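View pics/side0.png

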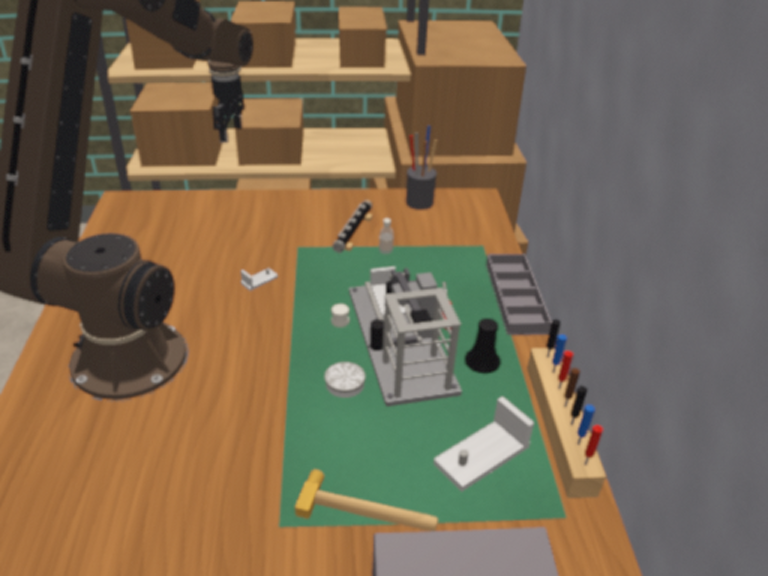

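Scene (1.5x) shows three carriages. The small one is at (578,280), the large one at (200,378), and the one carrying the barrel between the press rails is at (485,388). That last one is middle-sized and belongs to this job. The guard's window is at about (327,300), and the carriage's upright plate is at (517,378).

```bash
cat > m.py <<'E'
from h import *
import pickle
C={n:pickle.load(open(n+".pkl","rb")) for n in ["scene","side"]}
for n,c in C.items():
    W=cloud(c); c["W"]=W; P=W.reshape(-1,3)
    P=P[np.isfinite(P).all(1)]
    roi=(P[:,0]>350)&(P[:,0]<850)&(P[:,1]>-350)&(P[:,1]<350); P=P[roi]
    print(n,"mat z",np.median(P[(P[:,2]<12)&(P[:,2]>-12)][:,2]), np.histogram(P[:,2],bins=range(-10,210,10))[0])
    for lo,hi in [(9,19),(182,200),(60,75)]:
        Q=P[(P[:,2]>lo)&(P[:,2]<hi)]
        print(lo,hi,len(Q),Q.mean(0).round(1),np.percentile(Q,[2,98],axis=0).round(0).tolist(), cv2.minAreaRect(Q[:,:2].astype(np.float32)))
E
python3 m.py
python3 - <<'E'
from h import *
import pickle
a=pickle.load(open("scene.pkl","rb")); save(a,"scrop.png",(180,170,360,300),4)
E
```

```text
scene mat z 0.9953253634369617 [ 9024 19365  6171  2275   815   326   293   422   449   231   193   458
   108   133   177   416   475   492   263   572   635]
9 19 6122 [645.4  -5.8  14.3] [[496.0, -328.0, 10.0], [845.0, 243.0, 19.0]] ((637.5972290039062, -16.160552978515625), (702.392822265625, 407.3961486816406), 84.80244445800781)
182 200 1200 [621.7 -75.5 190. ] [[556.0, -137.0, 186.0], [682.0, -16.0, 193.0]] ((616.8211669921875, -77.35134887695312), (123.58550262451172, 117.46808624267578), 9.682840347290039)
60 75 591 [675.8 -18.7  66.9] [[546.0, -268.0, 60.0], [809.0, 231.0, 75.0]] ((671.514404296875, -22.75335693359375), (239.6421661376953, 526.4024658203125), 5.150073051452637)
side mat z -0.35224111164552596 [8901 6589 3005 1059  416  212  235  277  280  114  147  206   83   93
   89  209  230  166  134  508  149]
9 19 3076 [ 642.1 -119.7   13.8] [[466.0, -341.0, 9.0], [797.0, 213.0, 18.0]] ((637.0919189453125, -11.714385986328125), (709.0339965820312, 410.47003173828125), 84.96038055419922)
182 200 649 [617.3 -82.6 188.5] [[555.0, -141.0, 184.0], [680.0, -19.0, 192.0]] ((618.052490234375, -78.59931182861328), (121.48079681396484, 121.62336730957031), 9.69217586517334)
60 75 410 [674.5 -79.2  67.3] [[532.0, -281.0, 60.0], [805.0, 227.0, 75.0]] ((661.2199096679688, -31.671722412109375), (241.05445861816406, 561.0994262695312), 16.086074829101562)
```

View pics/scrop.png

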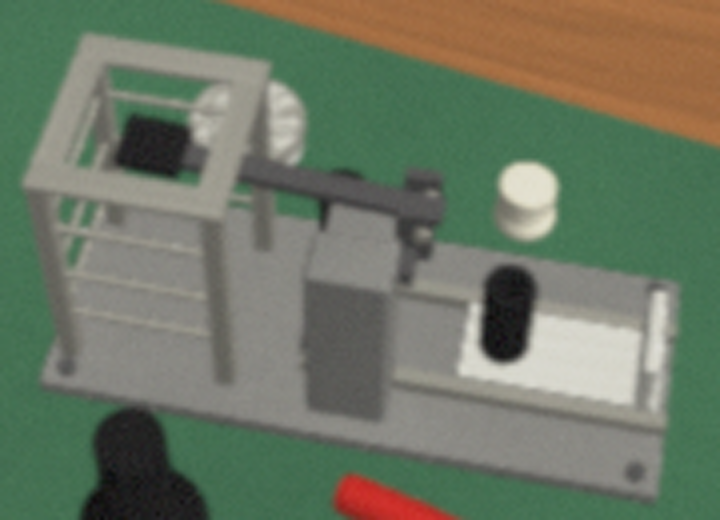

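The crop confirms it: the barrel stands on the carriage between the rails, and its upright plate is at crop (655,345), which is scene pixel (344,256). The black pad shows through the window at crop (155,145). Next I'll fit the press frame more exactly.

```bash
cat > m2.py <<'E'
from h import *
import pickle
from scipy.optimize import minimize
for n in ["scene","side"]:
    c=pickle.load(open(n+".pkl","rb")); W=cloud(c); P=W.reshape(-1,3); P=P[np.isfinite(P).all(1)]
    G=P[(abs(P[:,0]-617)<80)&(abs(P[:,1]+78)<80)&(P[:,2]>182)&(P[:,2]<198)]
    B=P[(P[:,2]>10)&(P[:,2]<17.5)]
    def loc(Q,x):
        a=x[2]; d=Q[:,:2]-x[:2]; return np.c_[d@[np.cos(a),np.sin(a)],d@[-np.sin(a),np.cos(a)]]
    # guard frame: annulus outer 120x116, inner 80x80
    def cost(x):
        L=abs(loc(G,x)); o=np.maximum(L-[60,58],0).sum(1); i=np.minimum(40-L[:,0],40-L[:,1]).clip(0)
        return (np.minimum(o,8)+np.minimum(i,8)).mean()
    best=min((minimize(cost,[617+dx,-78+dy,np.radians(9.7)],method="Nelder-Mead",options=dict(initial_simplex=np.array([[617+dx,-78+dy,.15],[622+dx,-78+dy,.17],[617+dx,-73+dy,.17],[617+dx,-78+dy,.2]]))) for dx in(-3,3) for dy in(-3,3)),key=lambda s:s.fun)
    x=best.x; a=x[2]; o=x[:2]+110*np.array([-np.sin(a),np.cos(a)])
    print(n,"win",x[:2].round(1),"yaw",np.degrees(a).round(2),"cost",best.fun.round(3),"press",o.round(1),"topz",np.median(G[:,2]).round(1))
    L=loc(B,[*o,a]); s=(abs(L[:,0])<100)&(L[:,1]>-200)&(L[:,1]<235)
    print(" base edges x",np.percentile(L[s&(abs(L[:,0])<90)][:,0],[1,99]).round(1),"y",np.percentile(L[s][:,1],[.5,99.5]).round(1))
    L=np.c_[loc(P,[*o,a]),P[:,2]]
    q=L[(abs(L[:,0])<36)&(L[:,1]>70)&(L[:,1]<260)&(L[:,2]>40)&(L[:,2]<85)]
    pl=q[(q[:,1]>140)]; print(" plate",len(pl),np.percentile(pl,[2,50,98],axis=0).round(1).tolist())
    b=L[(abs(L[:,0])<30)&(L[:,1]>68)&(L[:,1]<140)&(L[:,2]>86)&(L[:,2]<100)]; print(" barrel top",len(b),b.mean(0).round(1) if len(b) else '')
    p=L[(abs(L[:,0])<38)&(abs(L[:,1]+110)<38)&(L[:,2]>160)&(L[:,2]<181)]; print(" pad",len(p),np.percentile(p,[2,50,98],axis=0).round(1).tolist())
    for nm,(lx,ly) in dict(spare=(-60,20)).items():
        b=L[(abs(L[:,0]-lx)<40)&(abs(L[:,1]-ly)<60)&(L[:,2]>74)&(L[:,2]<84)&(L[:,0]<-25)];print(" spare",len(b),b.mean(0).round(0) if len(b) else '')
E
python3 m2.py
```

```text
scene win [617.9 -76.8] yaw 10.0 cost 0.031 press [598.8  31.6] topz 190.1
 base edges x [-77.7  80.3] y [-171.7  211.6]
 plate 128 [[-26.3, 191.2, 40.3], [10.1, 195.5, 68.2], [30.9, 201.0, 72.1]]
 barrel top 111 [  1.7 108.2  90.1]
 pad 279 [[-16.3, -127.4, 164.2], [3.0, -104.8, 173.5], [18.0, -78.6, 177.9]]
 spare 16 [-69.  -9.  78.]
side win [617.6 -78.8] yaw 9.86 cost 0.092 press [598.8  29.5] topz 188.6
 base edges x [-79.8  76. ] y [-176.6  209.5]
 plate 114 [[-29.8, 188.9, 41.2], [-4.5, 195.2, 59.8], [25.3, 202.7, 71.5]]
 barrel top 20 [ -9.1 106.9  89.1]
 pad 125 [[-18.4, -128.9, 164.9], [-1.1, -108.7, 172.6], [16.7, -73.9, 176.3]]
 spare 59 [-62.  -8.  77.]
```

>>> apply_moves(
  targets=[
    {"gripper": 1,"tx": 0.945,"ty": -0.828,"spin": -0.864},
    {"gripper": 1,"tx": 0.945,"ty": -0.828,"spin": -0.864},
    {"gripper": 1,"tx": 0.945,"ty": -0.828,"spin": -0.864},
    {"gripper": 1,"tx": 0.945,"ty": -0.828,"spin": -0.864},
    {"gripper": 1,"tx": 0.945,"ty": -0.828,"spin": -0.864},
    {"gripper": 1,"tx": 0.945,"ty": -0.828,"spin": -0.864},
    {"gripper": 1,"tx": 0.945,"ty": -0.828,"spin": -0.864},
    {"gripper": 1,"tx": 0.945,"ty": -0.828,"spin": -0.864},
  ],
  newtons=40,
)

```text
$.targets[0]: bad value
```

>>> apply_moves(
  targets=[
    {"gripper": 1,"tx": 0.945,"ty": -0.828,"spin": -0.864},
    {"gripper": 1,"tx": 0.945,"ty": -0.828,"spin": -0.864},
    {"gripper": 1,"tx": 0.945,"ty": -0.828,"spin": -0.864},
    {"gripper": 1,"tx": 0.945,"ty": -0.828,"spin": -0.864},
    {"gripper": 1,"tx": 0.945,"ty": -0.828,"spin": -0.864},
    {"gripper": 1,"tx": 0.945,"ty": -0.828,"spin": -0.864},
    {"gripper": 1,"tx": 0.945,"ty": -0.828,"spin": -0.864},
    {"gripper": 1,"tx": 0.945,"ty": -0.828,"spin": -0.864},
  ],
)

```text
$.targets[0]: bad value
```

```bash
cat > fr.py <<'E'
from h import *
O=np.array([598.8,30.5]); a=np.radians(9.93)
R2=np.array([[np.cos(a),-np.sin(a)],[np.sin(a),np.cos(a)]])
def w2p(p): p=np.asarray(p,float); return np.c_[(p[...,:2].reshape(-1,2)-O)@R2,p[...,2].reshape(-1)]
def p2w(q): return np.r_[O+R2@np.array(q[:2],float),q[2:]]
E
python3 - <<'E'
from fr import *
c=cap("wrist"); save(c,"w1.png",s=1.5); s=r.state(); print(w2p(s["tcp_pos"]),s["orientation"],s["finger_gap"],s["wrist_force"])
L=w2p(cloud(c)); L=L[np.isfinite(L).all(1)]
q=L[(abs(L[:,0])<36)&(L[:,1]>150)&(L[:,1]<230)&(L[:,2]>30)&(L[:,2]<85)]
print(len(q),np.percentile(q,[2,50,98],axis=0).round(1) if len(q) else '')
E
```

```text
[[-314.88574108  631.68766409  195.37732166]] [-1.79954673e+02 -3.93575099e-03  1.63282846e+02] 85.4374323171736 [-0.47924196 -0.12038335 -0.05147412]
0
```

View pics/w1.png

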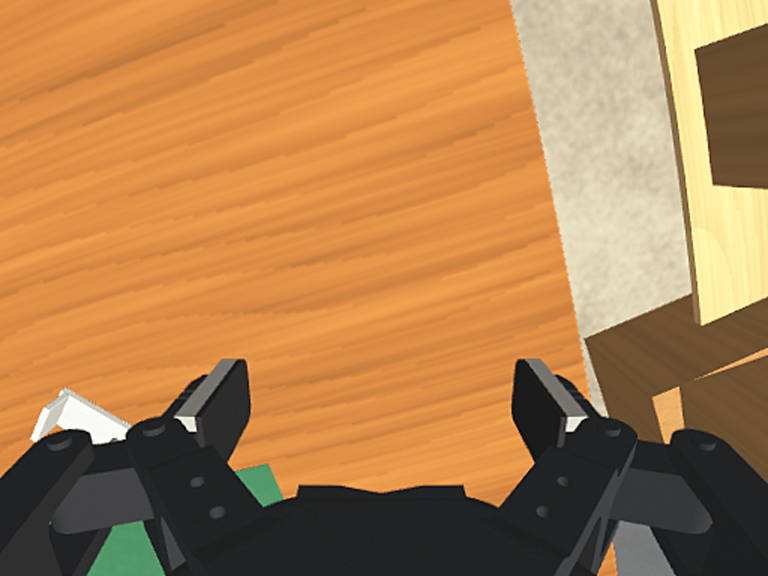

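The wrist picture shows the arm still at its start, gripper open over bare wood, with the small look-alike at (85,415). The moves were refused, probably because tz was missing, so I'll send all fields.

>>> apply_moves(
  targets=[
    {"gripper": 1,"tx": 0.945,"ty": -0.828,"tz": 0,"spin": -0.864},
    {"gripper": 1,"tx": 0.945,"ty": -0.828,"tz": 0,"spin": -0.864},
    {"gripper": 1,"tx": 0.945,"ty": -0.828,"tz": 0,"spin": -0.864},
    {"gripper": 1,"tx": 0.945,"ty": -0.828,"tz": 0,"spin": -0.864},
    {"gripper": 1,"tx": 0.945,"ty": -0.828,"tz": 0,"spin": -0.864},
    {"gripper": 1,"tx": 0.945,"ty": -0.828,"tz": 0,"spin": -0.864},
    {"gripper": 1,"tx": 0.945,"ty": -0.828,"tz": 0,"spin": -0.864},
    {"gripper": 1,"tx": 0.945,"ty": -0.828,"tz": 0,"spin": -0.864},
  ],
  newtons=40,
)

```text
clock: 0.95
tcp_pos: [369.6, 432.0, 195.7]
orientation: [-180.0, -0.0, 131.4]
wrist_force: [0.1, 0.4, 0.0]
finger_gap: 0.2
gripper_force: 0.0
```

>>> apply_moves(
  targets=[
    {"gripper": 1,"tx": 0.945,"ty": -0.828,"tz": 0,"spin": -0.864},
    {"gripper": 1,"tx": 0.945,"ty": -0.828,"tz": 0,"spin": -0.864},
    {"gripper": 1,"tx": 0.945,"ty": -0.828,"tz": 0,"spin": -0.864},
    {"gripper": 1,"tx": 0.945,"ty": -0.828,"tz": 0,"spin": -0.864},
    {"gripper": 1,"tx": 0.945,"ty": -0.828,"tz": 0,"spin": -0.864},
    {"gripper": 1,"tx": 0.945,"ty": -0.828,"tz": 0,"spin": -0.864},
    {"gripper": 1,"tx": 0.945,"ty": -0.828,"tz": 0,"spin": -0.864},
    {"gripper": 1,"tx": 0.945,"ty": -0.828,"tz": 0,"spin": -0.864},
  ],
)

```text
clock: 1.75
tcp_pos: [558.6, 266.4, 195.6]
orientation: [-180.0, 0.0, 99.8]
wrist_force: [-0.3, 1.0, 0.3]
finger_gap: -0.3
gripper_force: 0.0
```

Run:
```python
from fr import *
c=cap("wrist"); save(c,"w2.png",s=1.5); s=r.state(); print(w2p(s["tcp_pos"]),s["orientation"],s["finger_gap"],s["wrist_force"])
print(c["T"].round(2).tolist())
for n,k in [("wrist",c),("scene",cap("scene"))]:
  L=w2p(cloud(k)); L=L[np.isfinite(L).all(1)]
  q=L[(abs(L[:,0])<36)&(L[:,1]>150)&(L[:,1]<225)&(L[:,2]>30)&(L[:,2]<85)]
  print(n,len(q),np.percentile(q,[2,50,98],axis=0).round(1) if len(q) else '')
  q=L[(abs(L[:,0])<100)&(L[:,1]>222)&(L[:,1]<290)&(L[:,2]>20)&(L[:,2]<120)]
  print("obst",len(q),np.percentile(q,[2,50,98],axis=0).round(1) if len(q) else '')
```

```text
[[  3.62305061 236.09914503 195.42043597]] [1.79950860e+02 5.58341372e-02 9.93954455e+01] 0.38014608730926597 [ 1.30624197 -2.57685026  0.32030827]
[[0.99, 0.16, 0.04, 545.75], [0.17, -0.95, -0.26, 333.03], [-0.0, 0.26, -0.96, 373.73], [0.0, 0.0, 0.0, 1.0]]
wrist 1001 [[-29.8 195.6  32.1]
 [ -1.4 204.7  66.8]
 [ 26.8 205.4  71.1]]
obst 0 
scene 143 [[-26.5 192.1  31.7]
 [ 13.2 196.   67.9]
 [ 31.7 201.9  72.6]]
obst 0
```

View pics/w2.png

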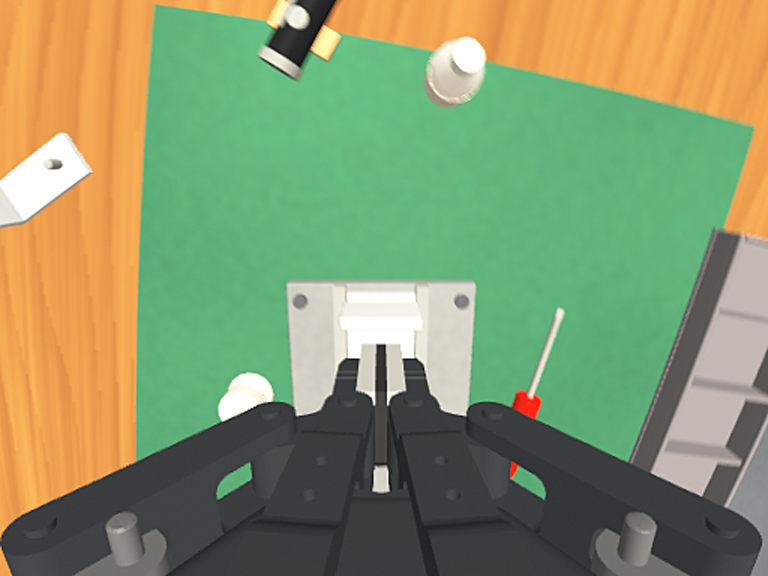

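The wrist view has the upright plate at (382,312), directly ahead of the shut fingers. The bottle, jar, and screwdriver are clear of the path. I'll go down outside the plate.

>>> apply_moves(
  targets=[
    {"gripper": 1,"tx": -0.02,"ty": 0,"tz": -0.77,"spin": 0},
    {"gripper": 1,"tx": -0.02,"ty": 0,"tz": -0.77,"spin": 0},
    {"gripper": 1,"tx": -0.02,"ty": 0,"tz": -0.77,"spin": 0},
    {"gripper": 1,"tx": -0.02,"ty": 0,"tz": -0.77,"spin": 0},
    {"gripper": 1,"tx": -0.02,"ty": 0,"tz": -0.77,"spin": 0},
    {"gripper": 1,"tx": -0.02,"ty": 0,"tz": -0.77,"spin": 0},
    {"gripper": 1,"tx": -0.02,"ty": 0,"tz": -0.77,"spin": 0},
    {"gripper": 1,"tx": -0.02,"ty": 0,"tz": -0.77,"spin": 0},
  ],
)

```text
clock: 2.65
tcp_pos: [553.1, 267.9, 41.0]
orientation: [-180.0, -0.0, 100.0]
wrist_force: [-1.1, 0.3, 0.1]
finger_gap: 0.0
gripper_force: 0.0
```

Run:
```python
from fr import *
from scipy.spatial.transform import Rotation as Ro
c=cap("wrist"); s=r.state(); t=s["tcp_pos"]; print(w2p(t),s["wrist_force"])
P=cloud(c).reshape(-1,3); P=P[np.isfinite(P).all(1)]
T=(P-t)@Ro.from_euler("xyz",s["orientation"],degrees=True).as_matrix()
for z in range(-110,5,10):
    q=T[(T[:,2]>=z)&(T[:,2]<z+10)&(abs(T[:,0])<25)&(abs(T[:,1])<90)]
    if len(q): print(z,len(q),np.percentile(q[:,:2],[0.5,99.5],axis=0).round(0).tolist())
L=w2p(P); q=L[(abs(L[:,0])<36)&(L[:,1]>180)&(L[:,1]<225)&(L[:,2]>62)&(L[:,2]<80)]
print(len(q),np.percentile(q,[2,50,98],axis=0).round(1) if len(q) else '')
```

```text
[[ -5.52102517 241.38266644  38.05323989]] [-1.80977633  0.06440972 -2.06407588]
-110 5180 [[-7.0, -48.0], [19.0, 48.0]]
-100 5332 [[-7.0, -40.0], [15.0, 39.0]]
-90 2343 [[-9.0, -33.0], [15.0, 33.0]]
-80 768 [[-9.0, -13.0], [14.0, 16.0]]
-70 542 [[8.0, -14.0], [13.0, 13.0]]
-60 508 [[8.0, -14.0], [13.0, 13.0]]
-50 268 [[7.0, -13.0], [13.0, 12.0]]
32 [[ -7.6 196.   68.7]
 [ -5.5 197.9  69.7]
 [ -3.5 199.6  71.1]]
```

>>> apply_moves(
  targets=[
    {"gripper": 1,"tx": 0.055,"ty": -0.315,"tz": 0,"spin": 0},
    {"gripper": 1,"tx": 0.055,"ty": -0.315,"tz": 0,"spin": 0},
    {"gripper": 1,"tx": 0.034,"ty": -0.197,"tz": 0,"spin": 0},
    {"gripper": 1,"tx": 0.034,"ty": -0.197,"tz": 0,"spin": 0},
    {"gripper": 1,"tx": 0.034,"ty": -0.197,"tz": 0,"spin": 0},
    {"gripper": 1,"tx": 0.034,"ty": -0.197,"tz": 0,"spin": 0},
    {"gripper": 1,"tx": 0.034,"ty": -0.197,"tz": 0,"spin": 0},
    {"gripper": 1,"tx": 0.034,"ty": -0.197,"tz": 0,"spin": 0},
  ],
)

```text
clock: 3.5
tcp_pos: [561.7, 221.7, 41.9]
orientation: [180.0, 0.0, 99.9]
wrist_force: [-0.7, 0.6, 0.2]
finger_gap: -0.1
gripper_force: 0.0
```

>>> apply_moves(
  targets=[
    {"gripper": 1,"tx": 0.034,"ty": -0.197,"tz": 0,"spin": 0},
    {"gripper": 1,"tx": 0.034,"ty": -0.197,"tz": 0,"spin": 0},
    {"gripper": 1,"tx": 0.034,"ty": -0.197,"tz": 0,"spin": 0},
    {"gripper": 1,"tx": 0.034,"ty": -0.197,"tz": 0,"spin": 0},
    {"gripper": 1,"tx": 0.034,"ty": -0.197,"tz": 0,"spin": 0},
    {"gripper": 1,"tx": 0.034,"ty": -0.197,"tz": 0,"spin": 0},
    {"gripper": 1,"tx": 0.034,"ty": -0.197,"tz": 0,"spin": 0},
    {"gripper": 1,"tx": 0.034,"ty": -0.197,"tz": 0,"spin": 0},
  ],
)

```text
clock: 4.3
tcp_pos: [568.5, 182.3, 41.8]
orientation: [180.0, -0.0, 99.9]
wrist_force: [0.0, 0.1, 0.8]
finger_gap: 0.2
gripper_force: 0.0
```

Run:
```python
from fr import *
s=r.state(); print(w2p(s["tcp_pos"]),s["wrist_force"])
k=cap("scene"); save(k,"s2.png",(200,170,380,300),4)
L=w2p(cloud(k)); L=L[np.isfinite(L).all(1)]
q=L[(abs(L[:,0])<36)&(L[:,1]>70)&(L[:,1]<225)&(L[:,2]>30)&(L[:,2]<74)]
print(np.histogram(q[:,1],bins=range(70,230,10)))
q=L[(abs(L[:,0])<36)&(L[:,1]>0)&(L[:,1]<225)&(L[:,2]>22)&(L[:,2]<30)]
print(np.histogram(q[:,1],bins=range(0,230,10)))
```

```text
[[ -3.66960183 154.7340341   41.82633265]] [4.60453995e-04 1.09183398e-01 7.89162518e-01]
(array([  0,   0,  25,  46,  46,  26,   0,   0,   1,   1,   3,   0, 115,
        26,   0]), array([ 70,  80,  90, 100, 110, 120, 130, 140, 150, 160, 170, 180, 190,
       200, 210, 220]))
(array([ 0,  0,  0,  0,  9, 19, 17, 15, 58, 48, 30, 30, 60, 91, 93, 89, 91,
       87, 89, 35, 34,  6]), array([  0,  10,  20,  30,  40,  50,  60,  70,  80,  90, 100, 110, 120,
       130, 140, 150, 160, 170, 180, 190, 200, 210, 220]))
```

View pics/s2.png

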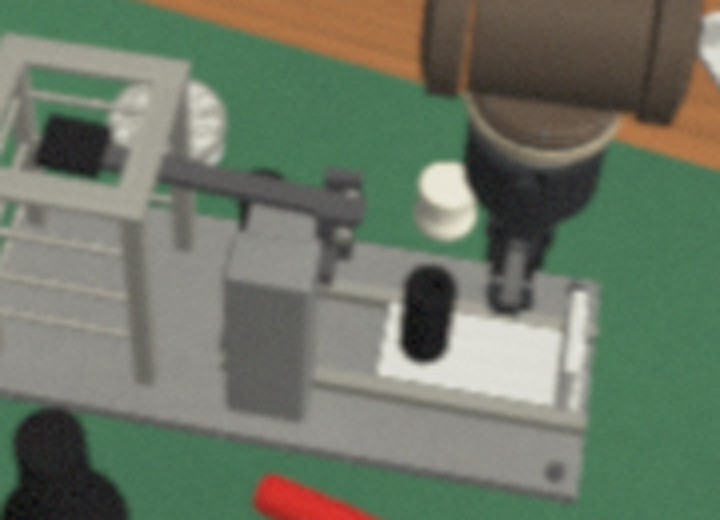

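The crop shows that the carriage has not moved. The fingertips at crop (512,295) have passed the plate on its -x side or above it. I'll compare the true finger position with the reported TCP.

Run:
```python
from fr import *
s=r.state(); t=s["tcp_pos"]; print(t,s["joints"],s["orientation"])
k=cap("scene"); d=cap("side")
print("proj crop px",((proj(k,t)-[200,170])*4).round(0), "side px*1.5",(proj(d,t)*1.5).round(0))
W=cloud(k); L=w2p(W).reshape(384,512,3)
# finger tip neighbourhood, crop (512,295)
for cx,cy in [(512,240),(512,270),(512,290),(512,300),(512,308)]:
    u,v=200+cx//4,170+cy//4; print((cx,cy),L[v,u].round(0),W[v,u].round(0))
save(d,"d2.png",(200,120,360,240),5)
```

```text
[568.63841883 181.73692849  41.81428848] [ 1.13887703e+01  3.67107640e+01  1.01367057e+02 -8.20010961e-03
  4.19172764e+01  1.50025519e+00] [1.79994956e+02 5.34843240e-03 9.98946164e+01]
proj crop px [[497. 336.]] side px*1.5 [[385. 288.]]
(512, 240) [ 34. 151. 193.] [606. 186. 193.]
(512, 270) [ 43. 154. 179.] [615. 190. 179.]
(512, 290) [ 51. 156. 173.] [623. 193. 173.]
(512, 300) [ 56. 157. 169.] [627. 195. 169.]
(512, 308) [ 11. 159.  95.] [582. 189.  95.]
```

View pics/d2.png

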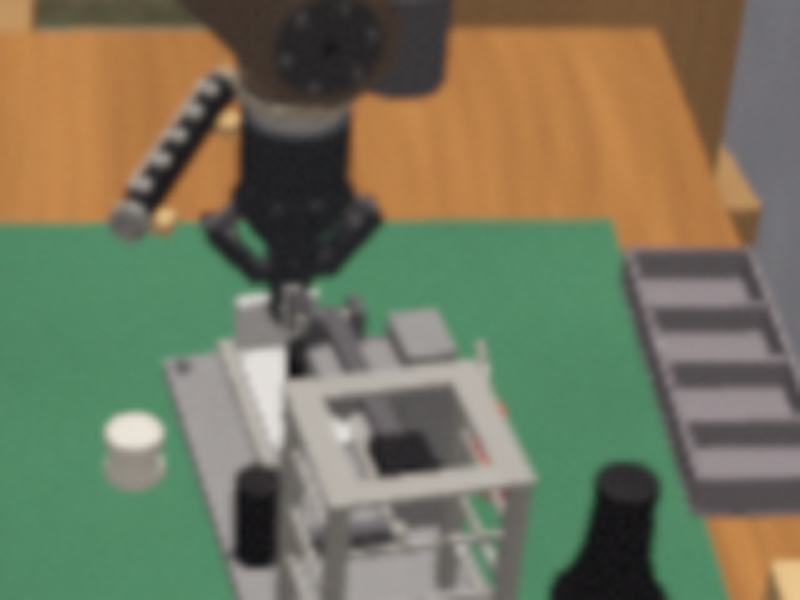

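Run:
```python
from fr import *
from scipy.spatial.transform import Rotation as Ro
s=r.state(); t=s["tcp_pos"]; Rt=Ro.from_euler("xyz",s["orientation"],degrees=True).as_matrix()
for n in ["wrist","scene","side"]:
    c=cap(n); P=cloud(c).reshape(-1,3); P=P[np.isfinite(P).all(1)]; T=(P-t)@Rt
    print(n,"tcp px",proj(c,t).round(0).tolist(),"tip-50 px",proj(c,t+[0,0,50]).round(0).tolist())
    for z in range(-120,20,10):
        q=T[(T[:,2]>=z)&(T[:,2]<z+10)&(abs(T[:,0])<22)&(abs(T[:,1])<30)]
        if len(q): print("  ",z,len(q),np.percentile(q[:,:2],[2,98],axis=0).round(0).tolist())
    if n=="wrist": save(c,"w3.png",s=1.5); print(c["T"].round(1).tolist())
```

```text
wrist tcp px [[256.0, 223.0]] tip-50 px [[257.0, 260.0]]
   -120 3892 [[11.0, -23.0], [19.0, 20.0]]
   -110 2086 [[8.0, -17.0], [19.0, 30.0]]
   -100 3142 [[-7.0, -30.0], [14.0, 29.0]]
   -90 2820 [[-7.0, -28.0], [15.0, 29.0]]
   -80 954 [[-9.0, -20.0], [15.0, 18.0]]
   -70 507 [[8.0, -15.0], [13.0, 12.0]]
   -60 545 [[8.0, -15.0], [12.0, 12.0]]
   -50 358 [[7.0, -14.0], [12.0, 11.0]]
   -40 25 [[11.0, -8.0], [12.0, 5.0]]
   10 4551 [[-19.0, -29.0], [21.0, 29.0]]
[[1.0, 0.2, 0.0, 555.5], [0.2, -1.0, -0.3, 249.0], [-0.0, 0.3, -1.0, 219.9], [0.0, 0.0, 0.0, 1.0]]
scene tcp px [[324.0, 254.0]] tip-50 px [[327.0, 243.0]]
   -120 10 [[-16.0, 10.0], [16.0, 17.0]]
   -110 21 [[-15.0, 10.0], [16.0, 17.0]]
   -100 13 [[-14.0, 14.0], [15.0, 18.0]]
   -90 13 [[-13.0, 7.0], [11.0, 22.0]]
   -60 1 [[5.0, 14.0], [5.0, 14.0]]
   -50 12 [[-7.0, 7.0], [9.0, 14.0]]
   -40 3 [[-9.0, 5.0], [-7.0, 7.0]]
   10 335 [[-21.0, -28.0], [21.0, 29.0]]
side tcp px [[257.0, 192.0]] tip-50 px [[257.0, 181.0]]
   -120 32 [[-21.0, -23.0], [-6.0, 25.0]]
   -110 21 [[-19.0, -17.0], [-5.0, 17.0]]
   -100 41 [[-17.0, -30.0], [12.0, 30.0]]
   -90 51 [[-16.0, -29.0], [8.0, 27.0]]
   -80 26 [[-14.0, -23.0], [5.0, 16.0]]
   -70 17 [[-14.0, -14.0], [0.0, 10.0]]
   -60 17 [[-14.0, -13.0], [-4.0, 11.0]]
   -50 14 [[-18.0, -11.0], [-5.0, 5.0]]
   -40 2 [[-10.0, -5.0], [-5.0, -3.0]]
   0 2 [[-17.0, -24.0], [16.0, -13.0]]
   10 51 [[-20.0, -27.0], [21.0, 1.0]]
```

View pics/w3.png

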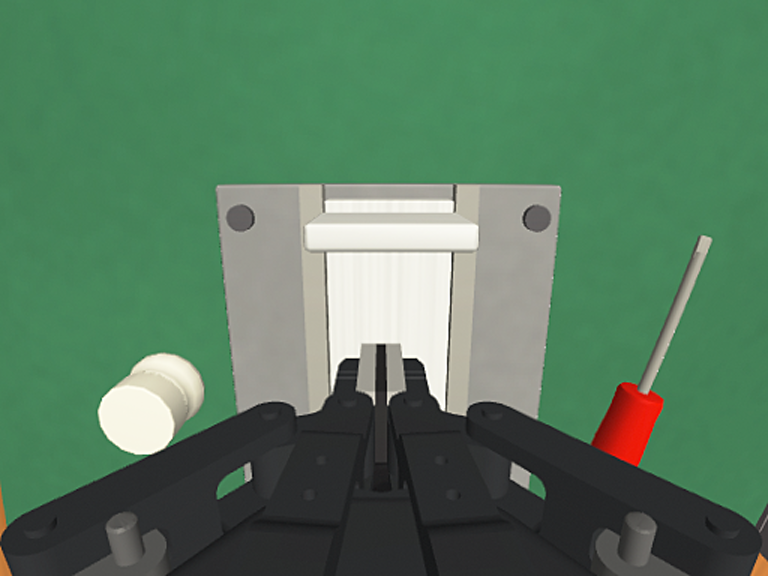

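The wrist view shows the plate at (391,233) behind the fingers. All three cameras agree that the real fingertips end about 40 mm above the reported TCP, so they passed over the plate without touching it (reported z 42 is really about 82). I'll go back out the same way, then lower by what the cameras measure instead of by the reported z.

>>> apply_moves(
  targets=[
    {"gripper": 1,"tx": -0.054,"ty": 0.4,"tz": 0.05,"spin": 0},
    {"gripper": 1,"tx": -0.054,"ty": 0.4,"tz": 0.05,"spin": 0},
    {"gripper": 1,"tx": -0.054,"ty": 0.4,"tz": 0,"spin": 0},
    {"gripper": 1,"tx": -0.054,"ty": 0.4,"tz": 0,"spin": 0},
    {"gripper": 1,"tx": -0.054,"ty": 0.4,"tz": 0,"spin": 0},
    {"gripper": 1,"tx": -0.054,"ty": 0.4,"tz": 0,"spin": 0},
    {"gripper": 1,"tx": -0.054,"ty": 0.4,"tz": 0,"spin": 0},
    {"gripper": 1,"tx": -0.054,"ty": 0.4,"tz": 0,"spin": 0},
  ],
)

```text
clock: 5.4
tcp_pos: [557.5, 263.6, 44.3]
orientation: [180.0, 0.0, 99.9]
wrist_force: [-0.5, 0.5, 0.6]
finger_gap: 0.1
gripper_force: 0.0
```

```bash
cat > tip.py <<'E'
from fr import *
from scipy.spatial.transform import Rotation as Ro
def tip(show=True):
    s=r.state(); t=s["tcp_pos"]; print("tcp press",w2p(t).round(1),"F",s["wrist_force"].round(1))
    for n in ["wrist","scene","side"]:
        c=cap(n); P=cloud(c).reshape(-1,3); P=P[np.isfinite(P).all(1)]
        D=P-t; q=P[(np.hypot(D[:,0],D[:,1])<24)&(D[:,2]<75)&(D[:,2]>25)&(P[:,2]>23)]
        if len(q): L=w2p(q); print(n,len(q),"tip z",np.sort(q[:,2])[:8].round(0),"x",np.percentile(L[:,0],[2,98]).round(1),"y",np.percentile(L[:,1],[2,98]).round(1))
if __name__=="__main__": tip()
E
python3 tip.py
```

```text
tcp press [[ -0.5 236.7  44.3]] F [-0.5  0.5  0.6]
wrist 2007 tip z [82. 82. 82. 82. 83. 83. 83. 83.] x [-14.8  10.8] y [229.4 249.3]
scene 25 tip z [85. 85. 86. 87. 87. 91. 91. 91.] x [-2.8 15.3] y [224.6 244.3]
side 68 tip z [81. 82. 83. 84. 85. 85. 86. 87.] x [-13.8  13.9] y [222.3 241.8]
```

>>> apply_moves(
  targets=[
    {"gripper": 1,"tx": 0,"ty": 0,"tz": -0.32,"spin": 0},
    {"gripper": 1,"tx": 0,"ty": 0,"tz": -0.32,"spin": 0},
    {"gripper": 1,"tx": 0,"ty": 0,"tz": -0.32,"spin": 0},
    {"gripper": 1,"tx": 0,"ty": 0,"tz": -0.32,"spin": 0},
    {"gripper": 1,"tx": 0,"ty": 0,"tz": -0.32,"spin": 0},
  ],
)

```text
clock: 6.05
tcp_pos: [557.6, 262.5, 3.4]
orientation: [-180.0, 0.0, 99.9]
wrist_force: [-0.0, 0.3, -0.1]
finger_gap: 0.0
gripper_force: 0.0
```

```bash
python3 tip.py
```

```text
tcp press [[ -0.6 235.6   3.4]] F [-0.   0.3 -0.1]
wrist 2005 tip z [41. 42. 42. 42. 42. 42. 42. 42.] x [-14.8  10.6] y [228.2 248.2]
scene 18 tip z [39. 41. 42. 43. 43. 44. 46. 46.] x [-4.6 13.8] y [222.5 242.7]
side 51 tip z [50. 51. 52. 53. 53. 53. 54. 55.] x [-13.9  13.4] y [220.3 243.4]
```

Tip is at about 42 mm, so I'll push.

>>> apply_moves(
  targets=[
    {"gripper": 1,"tx": 0.055,"ty": -0.315,"tz": 0,"spin": 0},
    {"gripper": 1,"tx": 0.055,"ty": -0.315,"tz": 0,"spin": 0},
    {"gripper": 1,"tx": 0.034,"ty": -0.197,"tz": 0,"spin": 0},
    {"gripper": 1,"tx": 0.034,"ty": -0.197,"tz": 0,"spin": 0},
    {"gripper": 1,"tx": 0.034,"ty": -0.197,"tz": 0,"spin": 0},
    {"gripper": 1,"tx": 0.034,"ty": -0.197,"tz": 0,"spin": 0},
    {"gripper": 1,"tx": 0.034,"ty": -0.197,"tz": 0,"spin": 0},
    {"gripper": 1,"tx": 0.034,"ty": -0.197,"tz": 0,"spin": 0},
  ],
)

```text
clock: 7.0
tcp_pos: [565.8, 217.4, 4.7]
orientation: [179.9, -0.0, 99.9]
wrist_force: [-1.2, 5.7, 2.7]
finger_gap: -0.1
gripper_force: 2.7
```

>>> apply_moves(
  targets=[
    {"gripper": 1,"tx": 0.034,"ty": -0.197,"tz": 0,"spin": 0},
    {"gripper": 1,"tx": 0.034,"ty": -0.197,"tz": 0,"spin": 0},
    {"gripper": 1,"tx": 0.034,"ty": -0.197,"tz": 0,"spin": 0},
    {"gripper": 1,"tx": 0.034,"ty": -0.197,"tz": 0,"spin": 0},
  ],
)

```text
clock: 7.4
tcp_pos: [569.1, 197.7, 4.7]
orientation: [180.0, -0.0, 99.9]
wrist_force: [0.1, 5.4, 2.6]
finger_gap: -0.3
gripper_force: 2.7
```

>>> apply_moves(
  targets=[
    {"gripper": 1,"tx": 0.034,"ty": -0.197,"tz": 0,"spin": 0},
    {"gripper": 1,"tx": 0.034,"ty": -0.197,"tz": 0,"spin": 0},
    {"gripper": 1,"tx": 0.034,"ty": -0.197,"tz": 0,"spin": 0},
    {"gripper": 1,"tx": 0.034,"ty": -0.197,"tz": 0,"spin": 0},
    {"gripper": 1,"tx": 0.034,"ty": -0.197,"tz": 0,"spin": 0},
    {"gripper": 1,"tx": 0.034,"ty": -0.197,"tz": 0,"spin": 0},
    {"gripper": 1,"tx": 0.034,"ty": -0.197,"tz": 0,"spin": 0},
  ],
)

```text
clock: 8.1
tcp_pos: [575.0, 163.3, 4.7]
orientation: [180.0, -0.0, 99.9]
wrist_force: [-1.4, 5.8, 4.1]
finger_gap: -0.4
gripper_force: 2.8
```

>>> apply_moves(
  targets=[
    {"gripper": 1,"tx": 0.014,"ty": -0.08,"tz": 0,"spin": 0},
    {"gripper": 1,"tx": 0.014,"ty": -0.08,"tz": 0,"spin": 0},
  ],
)

```text
clock: 8.3
tcp_pos: [575.7, 159.3, 4.7]
orientation: [180.0, -0.0, 99.9]
wrist_force: [-1.6, 5.5, 3.9]
finger_gap: -0.2
gripper_force: 3.0
```

>>> apply_moves(
  targets=[
    {"gripper": 1,"tx": 0.014,"ty": -0.08,"tz": 0,"spin": 0},
    {"gripper": 1,"tx": 0.014,"ty": -0.08,"tz": 0,"spin": 0},
  ],
)

```text
clock: 8.5
tcp_pos: [576.4, 155.4, 4.7]
orientation: [180.0, -0.0, 99.9]
wrist_force: [-0.8, 5.7, 3.7]
finger_gap: 0.3
gripper_force: 3.0
```

```bash
cat > car.py <<'E'
from fr import *
s=r.state(); print("tcp",w2p(s["tcp_pos"]).round(1),s["wrist_force"].round(1),s["clock"])
for n in ["scene","wrist"]:
  L=w2p(cloud(cap(n))); L=L[np.isfinite(L).all(1)]
  q=L[(abs(L[:,0])>16)&(abs(L[:,0])<29)&(L[:,1]>95)&(L[:,1]<215)&(L[:,2]>45)&(L[:,2]<74)]
  if len(q): print(n,"plate",len(q),np.percentile(q,[2,50,98],axis=0).round(1).tolist())
E
python3 car.py
```

```text
tcp [[ -0.6 126.9   4.7]] [-0.8  5.7  3.7] 8.5
scene plate 27 [[-22.6, 106.1, 52.7], [26.0, 110.1, 68.5], [29.0, 115.8, 71.1]]
wrist plate 212 [[-28.7, 116.2, 45.2], [19.9, 116.9, 48.2], [27.2, 117.5, 52.3]]
```

>>> apply_moves(
  targets=[
    {"gripper": 1,"tx": 0.007,"ty": -0.04,"tz": 0,"spin": 0},
    {"gripper": 1,"tx": 0.007,"ty": -0.04,"tz": 0,"spin": 0},
  ],
)

```text
clock: 8.8
tcp_pos: [576.5, 155.2, 4.8]
orientation: [179.9, -0.1, 99.9]
wrist_force: [-4.3, 27.3, 6.4]
finger_gap: -0.1
gripper_force: 13.6
```

>>> apply_moves(
  targets=[
    {"gripper": 1,"tx": 0.007,"ty": -0.04,"tz": 0,"spin": 0},
    {"gripper": 1,"tx": 0.007,"ty": -0.04,"tz": 0,"spin": 0},
  ],
)

```text
clock: 9.0
tcp_pos: [576.6, 155.1, 5.1]
orientation: [179.9, -0.2, 99.9]
wrist_force: [-6.5, 41.9, 9.9]
finger_gap: -0.0
gripper_force: 21.1
```

Force jumped to 42 N with no travel, so the carriage is on its stop. Backing off straight, then up.

>>> apply_moves(
  targets=[
    {"gripper": 1,"tx": -0.02,"ty": 0.12,"tz": 0,"spin": 0},
    {"gripper": 1,"tx": -0.034,"ty": 0.197,"tz": 0,"spin": 0},
    {"gripper": 1,"tx": -0.069,"ty": 0.394,"tz": 0,"spin": 0},
    {"gripper": 1,"tx": -0.069,"ty": 0.394,"tz": 0,"spin": 0},
    {"gripper": 1,"tx": 0,"ty": 0,"tz": 0.4,"spin": 0},
    {"gripper": 1,"tx": 0,"ty": 0,"tz": 0.8,"spin": 0},
    {"gripper": 1,"tx": 0,"ty": 0,"tz": 1,"spin": 0},
    {"gripper": 1,"tx": 0,"ty": 0,"tz": 1,"spin": 0},
  ],
)

```text
clock: 9.8
tcp_pos: [572.0, 178.7, 85.7]
orientation: [-180.0, 0.0, 99.9]
wrist_force: [-0.2, -0.1, -0.4]
finger_gap: -0.1
gripper_force: 0.0
```

>>> apply_moves(
  targets=[
    {"gripper": 1,"tx": 0,"ty": 0,"tz": 1,"spin": 0},
    {"gripper": 1,"tx": 0,"ty": 0,"tz": 1,"spin": 0},
    {"gripper": 1,"tx": 0,"ty": 0,"tz": 1,"spin": 0},
    {"gripper": 1,"tx": 0,"ty": 0,"tz": 1,"spin": 0},
    {"gripper": 1,"tx": 0,"ty": 0,"tz": 0.5,"spin": 0},
  ],
)

```text
clock: 10.3
tcp_pos: [572.6, 178.8, 199.6]
orientation: [179.8, 0.0, 99.9]
wrist_force: [-0.3, -0.3, 1.0]
finger_gap: -0.2
gripper_force: 0.0
```

```bash
python3 tip.py
python3 - <<'E'
from fr import *
L=w2p(cloud(cap("wrist"))); L=L[np.isfinite(L).all(1)]
q=L[(abs(L[:,0])<29)&(L[:,1]>80)&(L[:,1]<215)&(L[:,2]>60)&(L[:,2]<76)]
if len(q): print("plate",len(q),np.percentile(q,[2,50,98],axis=0).round(1).tolist())
print(p2w([0,-110,0]))
E
```

```text
tcp press [[ -0.2 150.6 199.6]] F [-0.3 -0.3  1. ]
wrist 2010 tip z [237. 238. 238. 238. 238. 238. 238. 238.] x [-14.7  10.8] y [143.3 163.2]
scene 63 tip z [235. 235. 236. 237. 240. 242. 242. 242.] x [ 4.4 14.9] y [140.4 161.2]
side 90 tip z [233. 235. 235. 235. 236. 237. 239. 240.] x [-13.6  14.3] y [136.  155.2]
plate 568 [[-27.9, 107.6, 60.7], [-0.7, 113.6, 69.6], [26.6, 116.9, 71.4]]
[617.76893666 -77.85210862   0.        ]
```

>>> apply_moves(
  targets=[
    {"gripper": 1,"tx": 0.151,"ty": -0.856,"tz": 0,"spin": 0},
    {"gripper": 1,"tx": 0.151,"ty": -0.856,"tz": 0,"spin": 0},
    {"gripper": 1,"tx": 0.151,"ty": -0.856,"tz": 0,"spin": 0},
    {"gripper": 1,"tx": 0.151,"ty": -0.856,"tz": 0,"spin": 0},
    {"gripper": 1,"tx": 0.151,"ty": -0.856,"tz": 0,"spin": 0},
    {"gripper": 1,"tx": 0.151,"ty": -0.856,"tz": 0,"spin": 0},
  ],
)

```text
clock: 11.1
tcp_pos: [594.3, 49.5, 195.1]
orientation: [-179.9, -0.0, 99.9]
wrist_force: [0.3, 0.1, 0.0]
finger_gap: 0.2
gripper_force: 0.0
```

>>> apply_moves(
  targets=[
    {"gripper": 1,"tx": 0.151,"ty": -0.856,"tz": 0,"spin": 0},
    {"gripper": 1,"tx": 0.151,"ty": -0.856,"tz": 0,"spin": 0},
    {"gripper": 1,"tx": 0.151,"ty": -0.856,"tz": 0,"spin": 0},
    {"gripper": 1,"tx": 0.151,"ty": -0.856,"tz": 0,"spin": 0},
    {"gripper": 1,"tx": 0.151,"ty": -0.856,"tz": 0,"spin": 0},
    {"gripper": 1,"tx": 0.151,"ty": -0.856,"tz": 0,"spin": 0},
  ],
)

```text
clock: 11.7
tcp_pos: [617.0, -78.8, 195.0]
orientation: [-179.9, -0.1, 99.9]
wrist_force: [-0.2, -0.2, -1.1]
finger_gap: 0.2
gripper_force: 0.0
```

```bash
python3 tip.py
python3 - <<'E'
from fr import *
for n in ["wrist","scene","side"]:
  c=cap(n)
  if n=="wrist": save(c,"w4.png",s=1.5)
  L=w2p(cloud(c)); L=L[np.isfinite(L).all(1)]
  q=L[(abs(L[:,0])<70)&(abs(L[:,1]+110)<70)&(L[:,2]>182)&(L[:,2]<197)]
  if len(q): print(n,"guard top",len(q),np.percentile(q,[1,99],axis=0).round(1).tolist())
E
```

```text
tcp press [[  -0.9 -110.8  195. ]] F [-0.2 -0.2 -1.1]
wrist 2008 tip z [233. 233. 233. 233. 234. 234. 234. 234.] x [-15.1  10.4] y [-118.2  -98.2]
scene 83 tip z [232. 233. 233. 234. 236. 236. 236. 236.] x [-6.8 14.1] y [-123.5 -102.2]
side 106 tip z [231. 232. 233. 235. 235. 235. 235. 235.] x [-14.1  12.2] y [-127.2 -109.1]
wrist guard top 13074 [[-61.3, -148.7, 187.3], [57.3, -50.3, 191.5]]
scene guard top 1074 [[-59.3, -166.5, 184.8], [60.5, -51.3, 193.3]]
side guard top 637 [[-60.1, -169.7, 183.6], [59.1, -51.8, 192.5]]
```

View pics/w4.png

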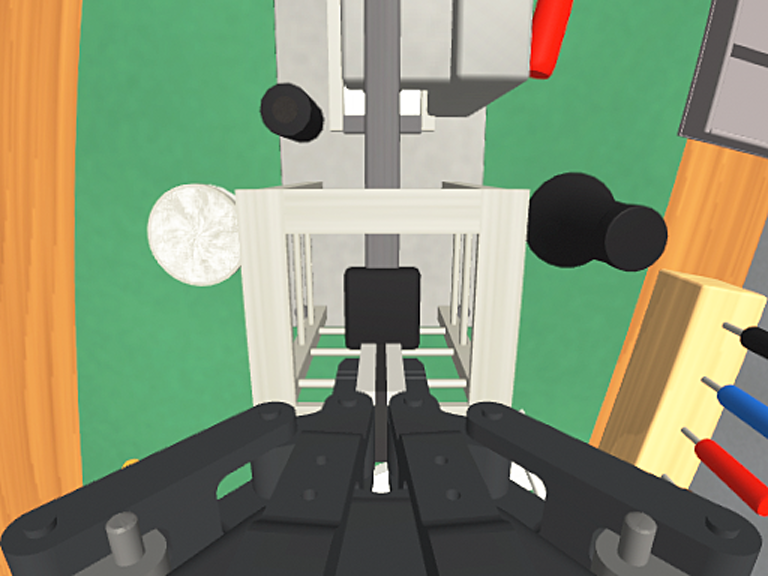

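The wrist view shows the pad at (382,307) through the window, with the fingers centred on it and about 25 mm of clearance all round. Going down through the window.

>>> apply_moves(
  targets=[
    {"gripper": 1,"tx": 0.02,"ty": 0,"tz": -0.6,"spin": 0},
    {"gripper": 1,"tx": 0.02,"ty": 0.02,"tz": -0.6,"spin": 0},
    {"gripper": 1,"tx": 0,"ty": 0,"tz": -0.6,"spin": 0},
    {"gripper": 1,"tx": 0,"ty": 0,"tz": -0.2,"spin": 0},
  ],
)

```text
clock: 12.4
tcp_pos: [617.7, -76.3, 145.3]
orientation: [-179.9, -0.1, 100.0]
wrist_force: [0.3, 0.8, -0.4]
finger_gap: 0.1
gripper_force: 0.0
```

>>> apply_moves(
  targets=[
    {"gripper": 1,"tx": 0,"ty": 0,"tz": -0.2,"spin": 0},
    {"gripper": 1,"tx": 0,"ty": 0,"tz": -0.16,"spin": 0},
    {"gripper": 1,"tx": 0,"ty": 0,"tz": -0.16,"spin": 0},
  ],
)

```text
clock: 12.7
tcp_pos: [618.7, -77.5, 134.4]
orientation: [179.9, 0.0, 99.9]
wrist_force: [-1.7, -1.6, 3.2]
finger_gap: 0.2
gripper_force: 1.8
```

Contact is where expected. Pressing down slowly.

>>> apply_moves(
  targets=[
    {"gripper": 1,"tx": 0,"ty": 0,"tz": -0.16,"spin": 0},
    {"gripper": 1,"tx": 0,"ty": 0,"tz": -0.16,"spin": 0},
    {"gripper": 1,"tx": 0,"ty": 0,"tz": -0.16,"spin": 0},
  ],
)

```text
clock: 13.0
tcp_pos: [618.8, -77.8, 121.9]
orientation: [179.9, 0.0, 99.9]
wrist_force: [-0.3, -3.1, 4.0]
finger_gap: -0.1
gripper_force: 2.1
```

>>> apply_moves(
  targets=[
    {"gripper": 1,"tx": 0,"ty": 0,"tz": -0.16,"spin": 0},
    {"gripper": 1,"tx": 0,"ty": 0,"tz": -0.12,"spin": 0},
    {"gripper": 1,"tx": 0,"ty": 0,"tz": -0.08,"spin": 0},
  ],
)

```text
clock: 13.3
tcp_pos: [618.6, -77.5, 112.6]
orientation: [180.0, 0.0, 99.9]
wrist_force: [2.0, -3.1, 3.1]
finger_gap: -0.1
gripper_force: 2.0
```

>>> apply_moves(
  targets=[
    {"gripper": 1,"tx": 0,"ty": 0,"tz": -0.08,"spin": 0},
    {"gripper": 1,"tx": 0,"ty": 0,"tz": -0.08,"spin": 0},
  ],
)

```text
clock: 13.5
tcp_pos: [619.0, -77.6, 111.2]
orientation: [179.9, 0.1, 99.9]
wrist_force: [-9.5, -1.2, 40.2]
finger_gap: 0.0
gripper_force: 20.0
```

>>> apply_moves(
  targets=[
    {"gripper": 1,"tx": 0,"ty": 0,"tz": -0.04,"spin": 0},
    {"gripper": 1,"tx": 0,"ty": 0,"tz": -0.04,"spin": 0},
  ],
)

```text
clock: 13.7
tcp_pos: [619.2, -77.6, 111.1]
orientation: [179.8, 0.1, 99.9]
wrist_force: [-13.2, -1.7, 48.0]
finger_gap: -0.5
gripper_force: 24.2
```

That's the hard stop: 48 N, and about 27 mm of travel from contact. Lifting straight out.

>>> apply_moves(
  targets=[
    {"gripper": 1,"tx": 0,"ty": 0,"tz": 0.1,"spin": 0},
    {"gripper": 1,"tx": 0,"ty": 0,"tz": 0.3,"spin": 0},
    {"gripper": 1,"tx": 0,"ty": 0,"tz": 0.6,"spin": 0},
    {"gripper": 1,"tx": 0,"ty": 0,"tz": 0.8,"spin": 0},
    {"gripper": 1,"tx": 0,"ty": 0,"tz": 1,"spin": 0},
    {"gripper": 1,"tx": 0,"ty": 0,"tz": 1,"spin": 0},
    {"gripper": 1,"tx": 0,"ty": 0,"tz": 0.6,"spin": 0},
    {"gripper": 1,"tx": 0,"ty": 0,"tz": 0,"spin": 0},
  ],
)

```text
clock: 14.5
tcp_pos: [618.8, -77.1, 218.3]
orientation: [179.9, 0.0, 99.9]
wrist_force: [-0.3, 0.5, -0.0]
finger_gap: -0.0
gripper_force: 0.0
```

```bash
python3 tip.py
python3 - <<'E'
from fr import *
for n in ["wrist","scene"]:
  c=cap(n); L=w2p(cloud(c)); L=L[np.isfinite(L).all(1)]
  if n=="scene": save(c,"s5.png",(180,170,360,300),4)
  q=L[(abs(L[:,0])<17)&(abs(L[:,1]+110)<18)&(L[:,2]>130)&(L[:,2]<183)]
  if len(q): print(n,"pad z",len(q),np.percentile(q[:,2],[10,50,90]).round(1))
  q=L[(abs(L[:,0])<29)&(L[:,1]>95)&(L[:,1]<215)&(L[:,2]>60)&(L[:,2]<76)]
  if len(q): print(n,"plate",len(q),np.percentile(q[:,1],[2,50,98]).round(1))
E
```

```text
tcp press [[   1.1 -109.4  218.3]] F [-0.3  0.5 -0. ]
wrist 2006 tip z [256. 256. 256. 257. 257. 257. 257. 257.] x [-13.2  12.2] y [-116.8  -96.8]
scene 91 tip z [251. 255. 255. 256. 258. 259. 259. 259.] x [-5.9 16.1] y [-119.4  -97.9]
side 116 tip z [252. 252. 253. 253. 255. 255. 256. 256.] x [-13.   13.2] y [-123.7 -103.8]
wrist pad z 1439 [145.3 146.9 148.3]
scene pad z 111 [144.9 147.  149. ]
scene plate 85 [106.2 111.1 115.9]
```

View pics/s5.png

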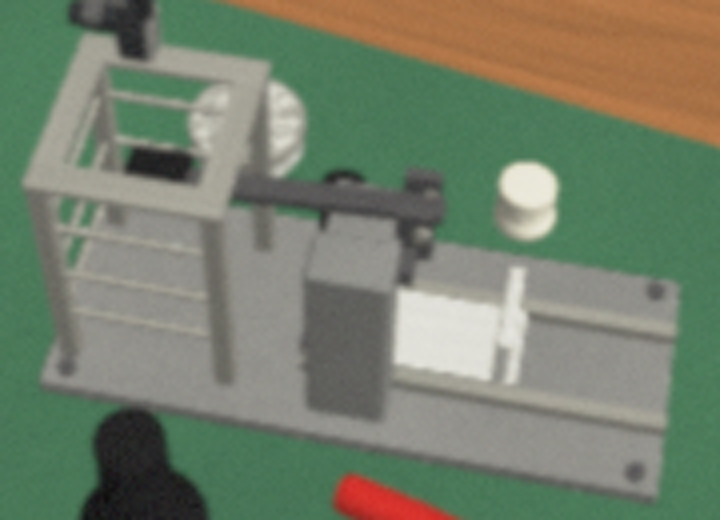

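The crop shows the carriage home, with its plate at (513,325), and the lever down with the pad at 147 mm. The robot is clear, at crop (130,30), above the window. Handing in.

```bash
python3 -c "
from plant import r
print(r.sign_off())"
```

```text
the job is handed in; nothing more can be done
None
```

I handed the job in at about 15 s: the carriage is on its stop, the lever pad is fully down at 147 mm, and the robot is clear, though the barrel's seating under the head was out of camera view and no verdict was returned.

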